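Centre the hot custard cup on its stand

ROBOT

A 6-joint arm with a two-finger parallel gripper is mounted at the origin on the work surface. World frame = base frame: x ahead of the robot, y to its left, z up, the work surface at z = 0. Lengths are in m, angles in degrees, forces in N, time in s.
With the tool pointing down it reaches from about 0.25 to 0.8 m from the base axis. Payload 3.9 kg.
Tool frame: the origin (TCP) lies at the very end of the fingers, on their centre line; the grasp point (between the pads) lies 19 mm behind it; x points along the fingers, y is the direction in which the jaws open and shut, and the axes are right-handed (so a half turn about x gives the same grasp; the last joint's range is limited). The gripper opens to 85 mm and grips with 20 to 120 N. Pads are 22 mm wide; open, the fingers measure 114 mm over their backs; the gripper's body (76 mm by 85 mm) begins 54 mm behind the grasp point. The pads swing forward as they close: fully open they stand 13 mm farther back than shut.
Start: joints at [-74.083, 14.897, -7.913, 67.191, 0, 90], TCP at [0.144, -0.505, 0.231] pointing down, gripper open.
Joint ranges: [-159.42, 159.42], [-47.68, 98.78], [-73.54, 78.23], [-108.79, 121.32], [-90, 84.71], [-180, 180]. Speed limits (degrees/s): [147.25, 147.25, 180, 180, 180, 180].

INTERFACE

Orientations are given as [roll, pitch, yaw] about the fixed x, y, z axes, in that order (R = Rz(yaw) Ry(pitch) Rx(roll)).
In Python, from bench import env, imaging, spotter gives the robot as it stands.
- The arm moves only by the tool send_rows, never from a script. Its argument "series" is a list of rows, each a list of 3 entries, a list of its own where there are three numbers: the shift along the tool's x, y, z in mm, then the turn, a rotation vector about the tool's x, y, z in degrees, then the opening, from -1 (shut) to 1 (fully open). In form: [[[x, y, z], [ax, ay, az], gripper], ...]. A call has 1 to 5 rows; each row shifts and turns the pose as measured when the row begins, along the tool's axes as they then stand; what a row does not reach is not made up. A row lasts 1/10 s, in which the tool goes at most 50 mm and 8.59 degrees, less where a joint would pass 70% of its speed; a pose out of reach is approached as far as the arm can. A call with a gripper value outside its range is refused whole. The fingers move at their own pace and stop on an object; "squeeze" is the grip in N (left out, the last holds). Time passes only in rows, so rows that do not move let the fingers close. It gives the time, the measured TCP pose, the force and the opening at its end, in the units of the state.
- env.get_state(): the state, without advancing time (a new reading comes with each control period).
- imaging.get_image(name): name is "scene" or "top" or "wrist"; returns the picture (400x640x3 uint8, red, green, blue); there is no depth.
- imaging.get_calibration(name): a dict with "fx", "fy", "cx", "cy" (pixels), "view" (4x4, takes a point from world to camera coordinates); the wrist camera has in their place "mount" (4x4, takes a point from camera to tool coordinates, whose origin is the TCP and whose axes are the tool frame's). Camera axes: x right, y down, z forward; pixel columns grow to the right and rows downward; lengths in m; the calibration is good to about 2 mm. A picture is of the moment at which its call begins: read the wrist's pose just before it. get_calibration takes no time and is no camera call.
- env.finish_job(): hands the job in, once; it reports no verdict.
Trained networks look in the newest picture that a camera, given by its name, has taken for a name from the list of things; names that differ only in an ending like _2 or _b are one class to them, and where a whole thing is asked for, a point or a joint stands for the part that bears it (a point fixed in the world has none). Each returns a list of dicts, best first, with "p" (0 to 1); they miss things now and then, are a little off and sometimes report something else, mostly with a low value. They report only what shows in the picture. A call takes as long as a camera call. They do not tell look-alikes from the thing itself.
- spotter.regions_of(camera, label): "pixels" (400x640 bool, what is visible of it) and "uv" ([column, row] in pixels, amid what is visible of it).
The state is a dict: "time_s": time; "joint_pos": joint angles; "qd": joint speeds; "tau": joint torques, N m; "tcp_pos": TCP position; "orientation": TCP orientation; "wrist_force": force on the tool from outside, world axes, zero at the start; "moment": the same for the moment, N m; "opening": finger opening in m.
Only numpy, scipy, OpenCV 4.12 (cv2) and the standard library are available. Lean on these libraries where they do the work, as an engineer would, in place of code of your own. Each camera call takes 0.05 s, during which the arm holds its last target. There are 200 camera calls.

TASK

Two hot lidded custard cups are waiting to be served, each on its own small round wooden stand, but one of them was set down to one side. Nudge that cup over with light touches of the fingertips low on its side until it stands in the middle of its stand, upright and with its lid on: it is narrow-footed and tips easily, so never grip, lift, tilt or shove it, and do not push on its lid. Leave the stands, the other cup, the tea cup and the small dish where they are.

Things in the scene. Friction and masses are not known exactly. Their poses are not given: they have to be found in the camera images.
- cup: the off-centre cup: round white porcelain, 240 g and 62 mm high without lid, 80 mm with it. Flat foot only 30 mm across, widest 36 mm above the foot (belly 74 mm across), rim 60 mm across. An upright finger reaching below the belly meets it there: pushed slowly it slides (friction about 0.6) and stops with the push. Pushed near the rim it tips. Origin: centre of the foot's underside, z up
- lid: its loose lid, white porcelain, 60 g, 61 mm across with a small round knob 21 mm across on top; it sits in the cup's mouth with about 2.5 mm of play. Origin: centre of the underside of its plug, 56 mm above the underside of the cup's foot when seated; the lid's top is 24 mm above this origin
- stand: the stand under the off-centre cup: small footed wooden disc, flat top 100 mm across and 24 mm above the counter, 260 g, loose on the counter. Origin: centre of its underside on the counter; its yaw has no meaning
- cup_b: the other custard cup with its lid on, of the same size and shape, already standing in the middle of its own stand: bystander. Origin as for cup
- stand_b: the other cup's stand, the same as stand: bystander. Origin: centre of its underside
- teacup: empty blue handleless tea cup, 66 mm across, 74 mm high: bystander, beyond the stands. Origin: centre of its underside
- dish: small terracotta-brown sauce dish, 90 mm across, 20 mm high: bystander, on the near side of the stands. Origin: centre of its underside
Not all that is in view belongs to the job. What is shaped like the stand but pink or purple is not meant.

How it is judged:
By the outcome, as a careful person would: the job done as asked, in the order asked, and still so for the second after the job is handed in, with the robot touching nothing.
It also fails if it takes over 48 s, if anything falls off the work surface, if the arm or the gripper's body presses on something with over 40 N, if the wrist force passes 120 N, or if a joint passes its speed limit or range.

## Working session

There is one attempt and no reset: what is moved stays moved. The work goes in short steps, Python scripts to look and compute and a tool call to move; the robot and the scene stay as the last step left them, time stands still between calls to the robot, and variables do not carry over. Pictures are saved under pics/ and viewed, about 8 in all and at most 12, crops included, and the job is handed in when it is done.

Besides the shell and the picture viewer there is one more tool, called after "Call:" as a command line: name --argument value ..., lists and objects as JSON in quotes. send_rows: Moves the arm, as the interface text tells. Its arguments: {"type":"object","properties":{"series":{"type":"array","items":{"type":"array"}},"squeeze":{"type":"number"}},"required":["series"]}

```bash
mkdir -p pics; cat > h.py <<'E'
import numpy as np,cv2
from bench import env,imaging,spotter
from scipy.spatial.transform import Rotation as R
def ray(cam,uv):
    c=imaging.get_calibration(cam)
    V=np.array(c["view"]) if "view" in c else None
    if V is None:
        s=env.get_state();T=np.eye(4);T[:3,:3]=R.from_euler('xyz',s["orientation"],degrees=True).as_matrix();T[:3,3]=s["tcp_pos"]
        M=T@np.array(c["mount"])
    else: M=np.linalg.inv(V)
    d=M[:3,:3]@np.array([(uv[0]-c["cx"])/c["fx"],(uv[1]-c["cy"])/c["fy"],1]);return M[:3,3],d
def at_z(cam,uv,z):
    o,d=ray(cam,uv);return o+d*(z-o[2])/d[2]
def proj(cam,p):
    c=imaging.get_calibration(cam);V=np.array(c["view"]);q=V[:3,:3]@np.array(p)+V[:3,3]
    return np.array([c["fx"]*q[0]/q[2]+c["cx"],c["fy"]*q[1]/q[2]+c["cy"]])
def snap(cam,name):
    im=np.array(imaging.get_image(cam));cv2.imwrite(f"pics/{name}.png",im[:,:,::-1]);return im
E
python3 - <<'E'
from h import *
for cam in("top","scene"):
    snap(cam,cam+"0")
    c=imaging.get_calibration(cam);print(cam,ray(cam,(c["cx"],c["cy"])),c["fx"])
    for l in("cup","lid","stand","teacup","dish"):
        for r in spotter.regions_of(cam,l):
            ys,xs=np.nonzero(r["pixels"])
            z={"cup":.06,"lid":.09,"stand":.024,"teacup":.074,"dish":.02}[l]
            print(l,round(r["p"],2),r["uv"],xs.min(),xs.max(),ys.min(),ys.max(),len(xs),at_z(cam,r["uv"],z).round(3))
print(env.get_state())
E
```

```text
top (array([ 0.4311047 , -0.05820472,  0.98453328]), array([ 0.16516911, -0.0127753 , -0.98618252])) 411.37942394094523
cup 0.75 [221.4, 192.6] 208 238 181 212 803 [0.589 0.147 0.06 ]
cup 0.61 [351.5, 246.7] 349 377 228 260 219 [ 0.462 -0.146  0.06 ]
lid 0.72 [366.0, 242.2] 353 380 230 257 583 [ 0.47  -0.174  0.09 ]
stand 0.72 [349.1, 229.3] 337 376 217 257 649 [ 0.503 -0.145  0.024]
stand 0.68 [233.8, 210.4] 208 248 179 221 565 [0.552 0.125 0.024]
stand 0.67 [423.9, 275.8] 405 447 253 295 1475 [ 0.394 -0.313  0.024]
stand 0.57 [339.6, 170.0] 318 359 148 188 1353 [ 0.645 -0.126  0.024]
teacup 0.65 [293.5, 125.4] 281 308 110 142 689 [ 0.741 -0.019  0.074]
dish 0.95 [305.4, 292.7] 287 325 273 311 1196 [ 0.361 -0.041  0.02 ]
dish 0.32 [368.0, 241.8] 354 379 231 257 551 [ 0.474 -0.188  0.02 ]
scene (array([ 1.25260988, -0.43640909,  0.97711265]), array([-0.58166   ,  0.31743086, -0.74893878])) 501.84356028810896
cup 0.91 [389.2, 182.0] 379 406 169 196 620 [0.568 0.14  0.06 ]
cup 0.67 [261.1, 205.8] 243 272 191 211 348 [ 0.495 -0.18   0.06 ]
lid 0.84 [257.1, 189.2] 245 269 181 199 372 [ 0
[... 450 characters left out ...]
 167.1] 273 304 155 177 593 [ 0.369 -0.047  0.02 ]
{'time_s': 0.6, 'joint_pos': array([-7.40805319e+01,  1.48953280e+01, -7.91452293e+00,  6.71886787e+01,
        8.81469079e-04,  9.00015301e+01]), 'qd': array([-0.02474918,  0.00798304, -0.01824358, -0.01327824,  0.02923954,
        0.06204498]), 'tau': array([ 6.91298828e-05, -4.05366039e+01,  2.54113841e+01,  1.41336830e-03,
       -2.07259254e-04,  5.34820956e-06]), 'tcp_pos': array([ 0.14400157, -0.5048523 ,  0.23130567]), 'orientation': array([120.94452459,  89.9982857 , -43.13753737]), 'wrist_force': array([-0.77655324,  0.07685071,  0.44977319]), 'moment': array([-0.02120944, -0.03572238,  0.01021239]), 'opening': 0.08520938825090006}
```

```bash
python3 -c "
import cv2,numpy as np
a=cv2.imread('pics/top0.png');b=cv2.imread('pics/scene0.png')
cv2.imwrite('pics/both.png',cv2.resize(np.vstack([a,b]),(480,600),interpolation=cv2.INTER_AREA))"
```

```text
(no output)
```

View pics/top0.png

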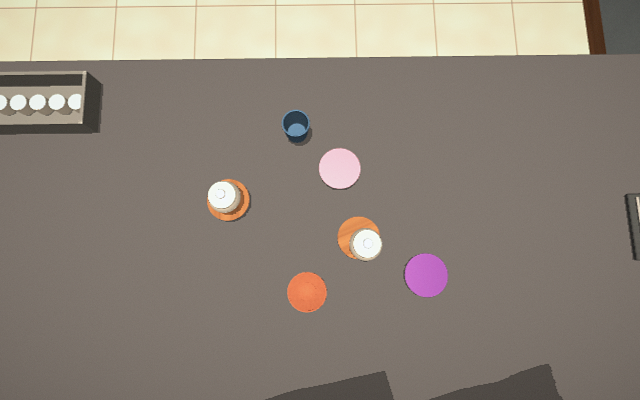

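View pics/scene0.png

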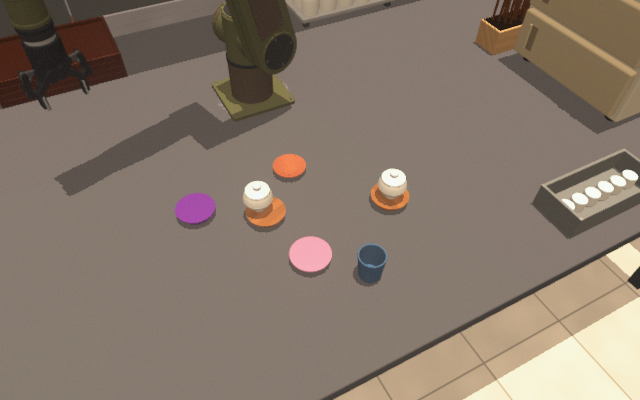

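Top: the off-centre cup's lid is at about (367,243), and its orange stand is around (358,238). The centred pair is at (228,198), and the pink and purple discs are distractors. Next I'll fit the stand circle and the lid more precisely.

```bash
cat >> h.py <<'E'
from scipy.optimize import least_squares
def stand_fit(im,cam,near,rad=0.07):
    """orange top-face pixels -> outline points on z=.024, robust circle r=.05"""
    hsv=cv2.cvtColor(im,cv2.COLOR_RGB2HSV)
    m=((hsv[:,:,0]<25)&(hsv[:,:,1]>120)&(hsv[:,:,2]>90)).astype(np.uint8)
    c,_=cv2.findContours(m,cv2.RETR_EXTERNAL,cv2.CHAIN_APPROX_NONE)
    P=np.vstack([k[:,0,:] for k in c])
    X=np.array([at_z(cam,p,.024)[:2] for p in P]);X=X[np.linalg.norm(X-near,axis=1)<rad]
    f=lambda q:np.linalg.norm(X-q,axis=1)-.05
    s=least_squares(f,near,loss="soft_l1",f_scale=.0015)
    return s.x,np.median(np.abs(s.fun)),len(X)
E
python3 - <<'E'
from h import *
for cam in("top","scene"):
    im=cv2.imread(f"pics/{cam}0.png")[:,:,::-1].copy()
    print(cam,stand_fit(im,cam,np.array([.48,-.16])),stand_fit(im,cam,np.array([.57,.13])))
# stereo of lid centers
o1,d1=ray("top",(366.5,242.8));o2,d2=ray("scene",(257.1,189.2))
t=np.linalg.lstsq(np.c_[d1,-d2],o2-o1,rcond=None)[0];print(o1+d1*t[0],o2+d2*t[1])
s=env.get_state();M=R.from_euler('xyz',s["orientation"],degrees=True).as_matrix();print(M.round(3));c=imaging.get_calibration("wrist");print(c)
E
```

```text
top (array([ 0.48260404, -0.16743962]), np.float64(0.0020022937286306997), 134) (array([0.57941516, 0.14056193]), np.float64(0.0023399176840902675), 166)
scene (array([ 0.48557827, -0.16565513]), np.float64(0.0018500305246367046), 102) (array([0.57900074, 0.13889547]), np.float64(0.0023109636806322442), 101)
[ 0.46868035 -0.17529315  0.09096973] [ 0.46831569 -0.17608903  0.09105868]
[[ 0.     0.274 -0.962]
 [-0.    -0.962 -0.274]
 [-1.     0.    -0.   ]]
{'fx': 290.6832345845653, 'fy': 290.6832345845653, 'cx': 319.08649273118806, 'cy': 199.98666891738435, 'mount': array([[ 3.31343470e-04, -3.02795033e-01,  9.53055643e-01,
        -1.42903929e-01],
       [ 9.99999571e-01, -7.24022607e-04, -5.77693214e-04,
         1.27172448e-03],
       [ 8.64956467e-04,  9.53055425e-01,  3.02794663e-01,
        -7.67432600e-02],
       [ 0.00000000e+00,  0.00000000e+00,  0.00000000e+00,
         1.00000000e+00]])}
```

Call:
send_rows --series '[[[3, -20, -32], [0, 0, 0], -0.3], [[3, -20, -32], [0, 0, 0], -0.3], [[3, -20, -32], [0, 0, 0], -0.3], [[3, -20, -32], [0, 0, 0], -0.3], [[3, -20, -32], [0, 0, 0], -0.3]]' --squeeze 20

```text
time_s: 1.1
tcp_pos: [0.2725, -0.366, 0.216]
orientation: [89.9, 89.7, -74.7]
wrist_force: [0.9, -0.4, -0.4]
opening: 0.0297
```

Call:
send_rows --series '[[[3, -20, -32], [0, 0, 0], -0.3], [[3, -20, -32], [0, 0, 0], -0.3], [[3, -20, -32], [-8, 0, 0], -0.3], [[3, -20, -32], [-8, 0, 0], -0.3], [[0, 0, 0], [0, 0, 0], -0.3]]'

```text
time_s: 1.6
tcp_pos: [0.3767, -0.2441, 0.2037]
orientation: [97.3, 89.6, -50.4]
wrist_force: [-0.6, -0.2, -0.3]
opening: 0.0299
```

```bash
cat >> h.py <<'E'
def cupfit(im=None,cam="wrist",name="w"):
    out={}
    for l in("cup","lid","stand"):
        for r in spotter.regions_of(cam,l):
            m=r["pixels"].astype(np.uint8);ys,xs=np.nonzero(m)
            z={"cup":.06,"lid":.088,"stand":.024}[l]
            print(l,round(r["p"],2),r["uv"],(xs.min(),xs.max(),ys.min(),ys.max()),len(xs),at_z(cam,r["uv"],z).round(4))
E
python3 - <<'E'
from h import *
s=env.get_state();M=R.from_euler('xyz',s["orientation"],degrees=True).as_matrix();print(M.round(3))
im=snap("wrist","w1")
cupfit()
print(stand_fit(im,"wrist",np.array([.484,-.166])))
E
```

```text
[[ 0.005  0.534 -0.846]
 [-0.006 -0.846 -0.534]
 [-1.     0.007 -0.001]]
cup 0.68 [320.8, 96.0] (np.int64(268), np.int64(348), np.int64(19), np.int64(108)) 993 [ 0.4509 -0.2042  0.06  ]
lid 0.62 [307.9, 60.2] (np.int64(270), np.int64(344), np.int64(20), np.int64(100)) 4727 [ 0.4672 -0.1819  0.088 ]
stand 0.64 [312.0, 18.2] (np.int64(258), np.int64(359), np.int64(0), np.int64(78)) 3068 [ 0.5078 -0.1606  0.024 ]
stand 0.56 [382.6, 192.7] (np.int64(339), np.int64(423), np.int64(156), np.int64(236)) 5349 [ 0.3996 -0.322   0.024 ]Traceback (most recent call last):
  File "<stdin>", line 5, in <module>
  File "h.py", line 26, in stand_fit
    X=np.array([at_z(cam,p,.024)[:2] for p in P]);X=X[np.linalg.norm(X-near,axis=1)<rad]
                ~~~~^^^^^^^^^^^^
  File "h.py", line 13, in at_z
    o,d=ray(cam,uv);return o+d*(z-o[2])/d[2]
        ~~~^^^^^^^^
  File "h.py", line 8, in ray
    s=env.get_state();T=np.eye(4);T[:3,:3]=R.from_euler('xyz',s["orientation"],degrees=True).as_matrix();T[:3,3]=s["tcp_pos"]
ValueError: time passes only in moves, steps and waits
```

View pics/w1.png

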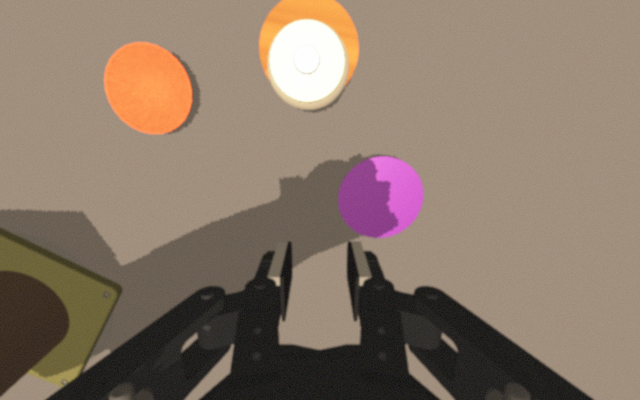

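The lid is at (307,60) and its stand at about (310,42). The push direction is therefore almost straight up in the image (−tool z).

```bash
cat >> h.py <<'E'
_S=None
def pose():
    global _S
    if _S is None:_S=env.get_state()
    return _S
def ray(cam,uv):
    c=imaging.get_calibration(cam)
    if "view" in c: M=np.linalg.inv(np.array(c["view"]))
    else:
        s=pose();T=np.eye(4);T[:3,:3]=R.from_euler('xyz',s["orientation"],degrees=True).as_matrix();T[:3,3]=s["tcp_pos"]
        M=T@np.array(c["mount"])
    d=M[:3,:3]@np.array([(uv[0]-c["cx"])/c["fx"],(uv[1]-c["cy"])/c["fy"],1]);return M[:3,3],d
def stand_fit(im,cam,near,rad=0.075):
    hsv=cv2.cvtColor(im,cv2.COLOR_RGB2HSV)
    m=((hsv[:,:,0]<25)&(hsv[:,:,1]>140)&(hsv[:,:,2]>90)).astype(np.uint8)
    n,L,st,_=cv2.connectedComponentsWithStats(m)
    best=None
    ys,xs=np.nonzero(m);idx=[]
    P=np.array([[x,y] for k in cv2.findContours(m,0,1)[0] for x,y in k[:,0]])
    P=P[(P[:,1]>1)&(P[:,1]<398)]
    X=np.array([at_z(cam,p,.024)[:2] for p in P]);X=X[np.linalg.norm(X-near,axis=1)<rad]
    rng=np.random.default_rng(0);bn=-1
    # circle of known radius through pairs, count inliers (RANSAC)
    for _ in range(3000):
        a,b=X[rng.choice(len(X),2,0)];h=np.linalg.norm(b-a)/2
        if h>.05 or h<.015:continue
        n_=np.array([-(b-a)[1],(b-a)[0]])/(2*h)
        for sg in(1,-1):
            c=(a+b)/2+sg*n_*np.sqrt(.0504**2-h*h);k=(abs(np.linalg.norm(X-c,axis=1)-.0504)<.0015).sum()
            if k>bn:bn,best=k,c
    I=X[abs(np.linalg.norm(X-best,axis=1)-.0504)<.002]
    q=least_squares(lambda q:np.linalg.norm(I-q,axis=1)-.0504,best).x
    return q.round(4),len(I),len(X)
def lid_fit(im,cam,near,z=.086):
    """white blob near lid -> ellipse centre at height z and its size"""
    hsv=cv2.cvtColor(im,cv2.COLOR_RGB2HSV);m=((hsv[:,:,1]<30)&(hsv[:,:,2]>215)).astype(np.uint8)
    m=cv2.morphologyEx(m,cv2.MORPH_CLOSE,np.ones((7,7)))
    for k in cv2.findContours(m,0,1)[0]:
        if cv2.contourArea(k)<150:continue
        (u,v),ax,an=cv2.fitEllipse(k);w=at_z(cam,(u,v),z)
        if np.linalg.norm(w[:2]-near)<.07:
            E=np.array([at_z(cam,p,z)[:2] for p in k[:,0]]);c=(E.max(0)+E.min(0))/2
            print("lid",(round(u,1),round(v,1)),np.round(ax,1),w.round(4),"extent",(E.max(0)-E.min(0)).round(4),c.round(4))
E
python3 - <<'E'
from h import *
for cam,f in(("top","top0"),("scene","scene0"),("wrist","w1")):
    im=cv2.imread(f"pics/{f}.png")[:,:,::-1].copy()
    print(cam,stand_fit(im,cam,np.array([.485,-.165])));lid_fit(im,cam,np.array([.47,-.175]))
    if cam!="wrist":print(" b",stand_fit(im,cam,np.array([.579,.14])));lid_fit(im,cam,np.array([.579,.14]))
E
```

```text
top (array([ 0.482 , -0.1671]), 60, 133)
lid (366.8, 243.4) [26.6 27.3] [ 0.4677 -0.1766  0.086 ] extent [0.0584 0.0592] [ 0.4676 -0.1761]
 b (array([0.5808, 0.1417]), 55, 167)
lid (221.1, 194.5) [25.4 26.8] [0.5799 0.1415 0.086 ] extent [0.0562 0.0575] [0.58   0.1418]
scene (array([ 0.483 , -0.1685]), 48, 101)
lid (256.6, 189.7) [17.7 23.9] [ 0.465  -0.1764  0.086 ] extent [0.0588 0.0583] [ 0.4645 -0.1761]
 b (array([0.5769, 0.1374]), 39, 101)
lid (393.3, 177.0) [16.2 23.5] [0.5776 0.1421 0.086 ] extent [0.057  0.0584] [0.5767 0.1425]
wrist (array([ 0.4807, -0.1725]), 137, 312)
lid (306.6, 60.1) [73.6 80.5] [ 0.4667 -0.1813  0.086 ] extent [0.0606 0.0606] [ 0.4658 -0.1819]
```

Call:
send_rows --series '[[[30, -2, -9], [0, 0, 0], -0.3], [[30, -2, -9], [0, 0, 0], -0.3], [[30, -2, -9], [0, 0, 0], -0.3], [[30, -1, -9], [0, 0, 0], -0.3], [[30, 0, -9], [0, 0, 0], -0.3]]'

```text
time_s: 2.3
tcp_pos: [0.4128, -0.2302, 0.0557]
orientation: [101.4, 88.6, -48.0]
wrist_force: [-0.3, -0.4, 0.1]
opening: 0.0299
```

```bash
python3 - <<'E'
from h import *
s=pose();M=R.from_euler('xyz',s["orientation"],degrees=True).as_matrix();print(M.round(3),s["tcp_pos"],s["wrist_force"])
im=snap("wrist","w2")
print(stand_fit(im,"wrist",np.array([.482,-.17])));lid_fit(im,"wrist",np.array([.467,-.178]))
E
```

```text
[[ 0.017  0.509 -0.861]
 [-0.018 -0.86  -0.509]
 [-1.     0.024 -0.005]] [ 0.41278196 -0.23019057  0.05567532] [-0.30089949 -0.37552007  0.09508875]
(array([ 0.4611, -0.1726]), 234, 399)
lid (268.4, 108.7) [160.8 171.4] [ 0.4687 -0.1756  0.086 ] extent [0.0604 0.0603] [ 0.4667 -0.1771]
```

View pics/w2.png

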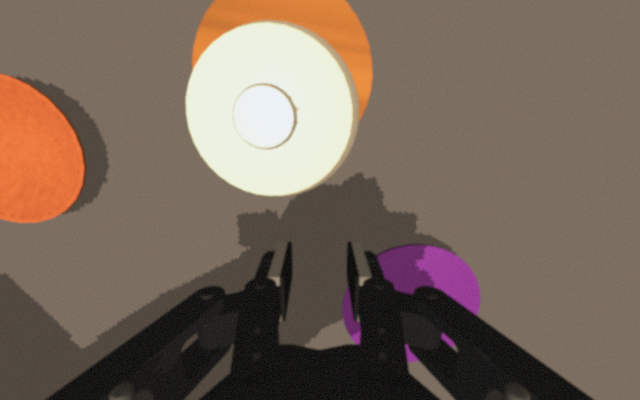

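Call:
send_rows --series '[[[2, -5, 0], [-0.8, -0.1, -0.7], -0.3], [[2, -5, -3], [-0.8, -0.1, -0.7], -0.3], [[2, -5, -3], [-0.8, 0, 0], -0.3], [[2, -4, -3], [0, 0, 0], -0.3], [[0, 0, 0], [0, 0, 0], -0.3]]'

```text
time_s: 2.85
tcp_pos: [0.4077, -0.2095, 0.0458]
orientation: [-80.5, 89.6, 132.4]
wrist_force: [0.2, 0.4, -0.2]
opening: 0.0299
```

```bash
cat >> h.py <<'E'
def check(name,stand=(.482,-.1695)):
    """cup & stand relative to tool: forward (-z) and lateral (y), world estimates"""
    s=pose();M=R.from_euler('xyz',s["orientation"],degrees=True).as_matrix()
    print("tcp",s["tcp_pos"].round(4),"F",s["wrist_force"].round(1),"t",round(s["time_s"],2));print(M.round(3))
    for cam in("wrist","top","scene"):
        im=snap(cam,name+cam[0]);print(cam,"stand",stand_fit(im,cam,np.array(stand)));lid_fit(im,cam,np.array(stand))
E
python3 - <<'E'
from h import *
check("a")
E
```

```text
tcp [ 0.4077 -0.2095  0.0458] F [ 0.2  0.4 -0.2] t 2.85
[[-0.004  0.543 -0.84 ]
 [ 0.005 -0.84  -0.543]
 [-1.    -0.006  0.001]]
wrist stand (array([ 0.4639, -0.1815]), 244, 435)
lid (331.4, 128.6) [174.6 179.2] [ 0.4691 -0.1763  0.086 ] extent [0.0606 0.0606] [ 0.4668 -0.1777]
top stand (array([ 0.482 , -0.1672]), 58, 133)
lid (366.8, 243.4) [26.6 27.3] [ 0.4677 -0.1766  0.086 ] extent [0.0584 0.0592] [ 0.4676 -0.1761]
scene stand (array([ 0.483 , -0.1684]), 49, 101)
lid (256.6, 189.8) [17.7 23.9] [ 0.4651 -0.1763  0.086 ] extent [0.0591 0.0583] [ 0.4646 -0.1761]
```

Call:
send_rows --series '[[[2, 3, 0], [0, 0, 0], -0.3], [[2, 2, -3], [0, 0, 0], -0.3], [[0, 0, -4], [0, 0, 0], -0.3], [[0, 0, -4], [0, 0, 0], -0.3], [[0, 0, 0], [0, 0, 0], -0.3]]'

```text
time_s: 3.5
tcp_pos: [0.4218, -0.2086, 0.0419]
orientation: [-87.1, 89.8, 125.7]
wrist_force: [0.0, -1.7, -0.5]
opening: 0.0301
```

```bash
python3 - <<'E'
from h import *
check("b")
E
```

```text
tcp [ 0.4218 -0.2086  0.0419] F [ 0.  -1.7 -0.5] t 3.5
[[-0.002  0.542 -0.84 ]
 [ 0.003 -0.84  -0.542]
 [-1.    -0.004  0.   ]]
wrist stand (array([ 0.4827, -0.1674]), 343, 551)
lid (310.5, 165.3) [166.1 176.2] [ 0.4692 -0.1758  0.086 ] extent [0.0607 0.0608] [ 0.4663 -0.1777]
top stand (array([ 0.4821, -0.1673]), 58, 134)
lid (366.5, 243.1) [26.1 27. ] [ 0.4683 -0.1759  0.086 ] extent [0.0584 0.0592] [ 0.4676 -0.1761]
scene stand (array([ 0.483 , -0.1684]), 49, 101)
lid (256.9, 189.9) [17.6 23.4] [ 0.4656 -0.1758  0.086 ] extent [0.0591 0.0583] [ 0.4646 -0.1761]
```

View pics/bw.png

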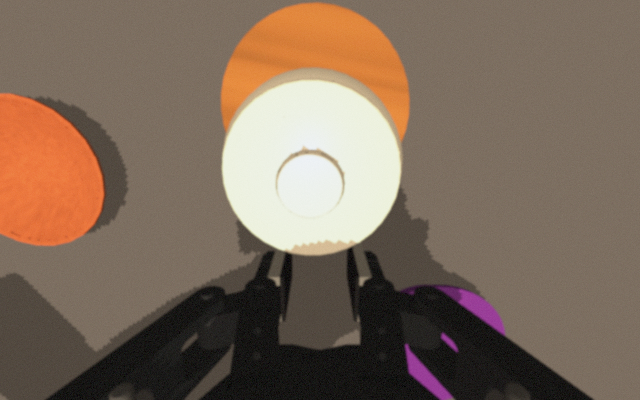

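Call:
send_rows --series '[[[0, -2, -1], [0, 0, 0], -0.3], [[0, 0, -2], [0, 0, 0], -0.3], [[0, 0, -2], [0, 0, 0], -0.3], [[0, 0, -2], [0, 0, 0], -0.3], [[0, 0, -2], [0, 0, 0], -0.3]]'

```text
time_s: 4.15
tcp_pos: [0.4273, -0.2014, 0.0418]
orientation: [-78.2, 89.7, 134.6]
wrist_force: [0.1, 0.3, -0.8]
opening: 0.0298
```

```bash
python3 - <<'E'
from h import *
check("c")
E
```

```text
tcp [ 0.4273 -0.2014  0.0418] F [ 0.1  0.3 -0.8] t 4.15
[[-0.004  0.542 -0.841]
 [ 0.004 -0.841 -0.542]
 [-1.    -0.005  0.001]]
wrist stand (array([ 0.4827, -0.1674]), 340, 541)
lid (317.3, 183.8) [141.6 174.7] [ 0.4705 -0.1742  0.086 ] extent [0.0602 0.0578] [ 0.4663 -0.1765]
top stand (array([ 0.482 , -0.1672]), 59, 133)
lid (365.1, 242.1) [22.1 27.8] [ 0.4705 -0.173   0.086 ] extent [0.0583 0.057 ] [ 0.4676 -0.175 ]
scene stand (array([ 0.483 , -0.1683]), 49, 101)
lid (258.2, 190.0) [17.1 21.3] [ 0.4673 -0.1732  0.086 ] extent [0.0589 0.0547] [ 0.4647 -0.1743]
```

```bash
cat >> h.py <<'E'
def ransac(X,r,tol):
    rng=np.random.default_rng(0);bn=-1
    for _ in range(2000):
        a,b=X[rng.choice(len(X),2,0)];h=np.linalg.norm(b-a)/2
        if h>r or h<.3*r:continue
        n_=np.array([-(b-a)[1],(b-a)[0]])/(2*h)
        for sg in(1,-1):
            c=(a+b)/2+sg*n_*np.sqrt(r*r-h*h);k=(abs(np.linalg.norm(X-c,axis=1)-r)<tol).sum()
            if k>bn:bn,best=k,c
    I=X[abs(np.linalg.norm(X-best,axis=1)-r)<tol]
    return least_squares(lambda q:np.linalg.norm(I-q,axis=1)-r,best).x,len(I)
def lid_fit(im,cam,near,z=.086):
    hsv=cv2.cvtColor(im,cv2.COLOR_RGB2HSV);m=((hsv[:,:,1]<30)&(hsv[:,:,2]>215)).astype(np.uint8)
    for k in cv2.findContours(m,0,1)[0]:
        if cv2.contourArea(k)<150:continue
        X=np.array([at_z(cam,p,z)[:2] for p in k[:,0]])
        if np.linalg.norm(X.mean(0)-near)<.05:
            q,n=ransac(X,.0302 if cam=="wrist" else .0293,.001);print(cam,"lid",q.round(4),n,len(X))
E
python3 - <<'E'
from h import *
for n in"abc":
  for cam in("top","scene"):
    im=cv2.imread(f"pics/{n}{cam[0]}.png")[:,:,::-1].copy();lid_fit(im,cam,np.array([.482,-.167]))
im=cv2.imread(f"pics/cw.png")[:,:,::-1].copy();lid_fit(im,"wrist",np.array([.482,-.167]))
E
```

```text
top lid [ 0.4678 -0.1766] 71 77
scene lid [ 0.4649 -0.176 ] 39 59
top lid [ 0.4678 -0.1766] 60 76
scene lid [ 0.465  -0.1755] 32 58
top lid [ 0.4677 -0.1765] 47 72
scene lid [ 0.464  -0.1768] 28 57
wrist lid [ 0.466 -0.178] 335 477
```

Call:
send_rows --series '[[[0, 0, -2], [0, 0, 0], -0.3], [[0, 0, -2], [0, 0, 0], -0.3], [[0, 0, -2], [0, 0, 0], -0.3], [[0, 0, 0], [0, 0, 0], -0.3]]'

```text
time_s: 4.7
tcp_pos: [0.431, -0.1988, 0.0417]
orientation: [-45.3, 89.6, 167.4]
wrist_force: [-0.9, -0.5, 0.6]
opening: 0.0299
```

```bash
python3 - <<'E'
from h import *
check("d")
E
```

```text
tcp [ 0.431  -0.1988  0.0417] F [-0.9 -0.5  0.6] t 4.7
[[-0.007  0.541 -0.841]
 [ 0.002 -0.841 -0.541]
 [-1.    -0.005  0.005]]
wrist stand (array([ 0.4828, -0.1674]), 338, 540)
wrist lid [ 0.4671 -0.1772] 311 464
top stand (array([ 0.4821, -0.1673]), 58, 135)
top lid [ 0.4684 -0.1759] 40 71
scene stand (array([ 0.4828, -0.1683]), 48, 101)
scene lid [ 0.4652 -0.1757] 31 76
```

View pics/dw.png

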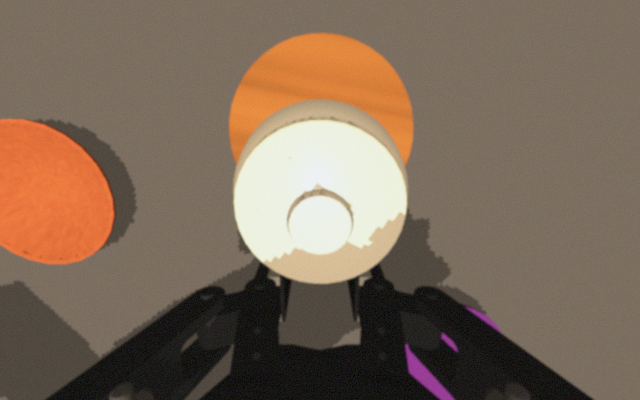

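Contact has just begun: the lid is at (320,201) and the stand at (321,124), so they are laterally aligned. About 17 mm remain.

Call:
send_rows --series '[[[0, 0, -2], [0, 0, 0], -0.3], [[0, 0, -2], [0, 0, 0], -0.3], [[0, 0, -2], [0, 0, 0], -0.3], [[0, 0, -2], [0, 0, 0], -0.3], [[0, 0, 0], [0, 0, 0], -0.3]]'

```text
time_s: 5.35
tcp_pos: [0.4367, -0.1947, 0.0417]
orientation: [-33.9, 89.4, 178.8]
wrist_force: [-2.5, -1.7, 2.1]
opening: 0.03
```

```bash
python3 - <<'E'
from h import *
check("e")
E
```

```text
tcp [ 0.4367 -0.1947  0.0417] F [-2.5 -1.7  2.1] t 5.35
[[-0.01   0.54  -0.842]
 [ 0.    -0.842 -0.54 ]
 [-1.    -0.005  0.008]]
wrist stand (array([ 0.4827, -0.1675]), 317, 525)
wrist lid [ 0.4727 -0.1732] 306 469
top stand (array([ 0.4821, -0.1673]), 59, 152)
top lid [ 0.4746 -0.1716] 46 69
scene stand (array([ 0.4829, -0.1681]), 45, 101)
scene lid [ 0.4714 -0.1716] 29 55
```

Call:
send_rows --series '[[[0, 0, -2], [0, 0.1, 0], -0.3], [[0, 0, -2], [0, 0.1, 0], -0.3], [[0, 0, -2], [0, 0.1, 0], -0.3], [[0, 0, -2], [0, 0.1, 0], -0.3], [[0, 0, 0], [0, 0, 0], -0.3]]'

```text
time_s: 6.0
tcp_pos: [0.4434, -0.1902, 0.0416]
orientation: [-77.8, 89.7, 134.9]
wrist_force: [-1.7, -2.0, 1.5]
opening: 0.0295
```

```bash
python3 - <<'E'
from h import *
check("f")
E
```

```text
tcp [ 0.4434 -0.1902  0.0416] F [-1.7 -2.   1.5] t 6.0
[[-0.004  0.54  -0.842]
 [ 0.004 -0.842 -0.54 ]
 [-1.    -0.006  0.001]]
wrist stand (array([ 0.4827, -0.1674]), 293, 510)
wrist lid [ 0.4793 -0.1688] 316 467
top stand (array([ 0.482 , -0.1672]), 57, 157)
top lid [ 0.481  -0.1674] 46 69
scene stand (array([ 0.483, -0.168]), 42, 103)
scene lid [ 0.4771 -0.1672] 29 55
```

View pics/fw.png

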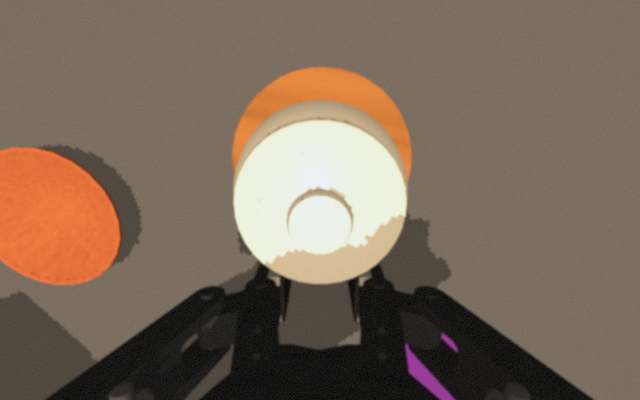

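```bash
python3 - <<'E'
from h import *
for cam in("top","scene"):
    im=cv2.imread(f"pics/f{cam[0]}.png")[:,:,::-1].copy();n=np.array([.579,.14]);print(stand_fit(im,cam,n));lid_fit(im,cam,n)
E
```

```text
(array([0.5813, 0.1389]), 54, 166)
top lid [0.5805 0.1416] 62 75
(array([0.5769, 0.1373]), 38, 101)
scene lid [0.5782 0.1424] 38 57
```

Call:
send_rows --series '[[[0, 0, -1.5], [0, 0, 0], -0.3], [[0, 0, -1], [0, 0, 0], -0.3], [[0, 0, 0], [0, 0, 0], -0.3]]'

```text
time_s: 6.45
tcp_pos: [0.4452, -0.1889, 0.0416]
orientation: [-71.9, 89.6, 140.8]
wrist_force: [-3.9, -2.0, 1.9]
opening: 0.0297
```

Call:
send_rows --series '[[[0, 0, 2], [0, 0, 0], -0.3], [[0, 0, 4], [0, 0, 0], -0.3], [[0, 0, 8], [0, 0, 0], -0.3], [[0, 0, 15], [0, 0, 0], -0.3], [[0, 0, 20], [0, 0, 0], -0.3]]'

```text
time_s: 6.95
tcp_pos: [0.4066, -0.2154, 0.0416]
orientation: [-146.4, 89.6, 66.5]
wrist_force: [-0.6, -0.1, 0.3]
opening: 0.0299
```

Call:
send_rows --series '[[[-35, 0, 0], [0, 0, 0], -0.3], [[-40, 0, 0], [0, 0, 0], -0.3], [[-40, 0, -20], [0, 0, 0], -0.3], [[-20, 0, -20], [0, 0, 0], -0.3], [[0, 0, 0], [0, 0, 0], -0.3]]'

```text
time_s: 7.45
tcp_pos: [0.431, -0.1963, 0.1792]
orientation: [-99.2, 89.3, 113.2]
wrist_force: [1.0, -0.5, -0.5]
opening: 0.03
```

```bash
python3 - <<'E'
from h import *
check("g")
E
```

```text
tcp [ 0.431  -0.1963  0.1792] F [ 1.  -0.5 -0.5] t 7.45
[[-0.005  0.536 -0.844]
 [ 0.011 -0.844 -0.536]
 [-1.    -0.012 -0.002]]
wrist stand (array([ 0.483 , -0.1669]), 227, 287)
wrist lid [ 0.4817 -0.1671] 217 217
top stand (array([ 0.482 , -0.1672]), 58, 117)
top lid [ 0.483  -0.1661] 69 76
scene stand (array([ 0.4829, -0.1681]), 43, 103)
scene lid [ 0.479  -0.1655] 42 60
```

View pics/gw.png

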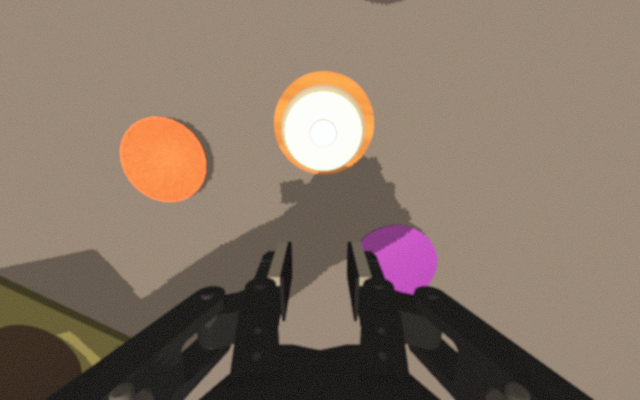

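The wrist image shows the lid at (322,131) on the stand at (324,122), upright. The lid sits near the stand's centre once perspective is allowed for, and wrist and top agree within about 1.5 mm. Handing in.

```bash
python3 -c "
from bench import env
print(env.finish_job())"
```

```text
the job is handed in; nothing more can be done
None
```

I nudged the off-centre cup about 17 mm to the middle of its stand and handed the job in. The gripper was held partly open, its two fingertips meeting the cup at or just below its widest part and pushing in small steps. I then backed the arm straight off and raised it clear. The robot's clock was about 7.6 s, against the 48 s limit, and the wrist force I read stayed around 5 N.

**Last checks with the arm clear:**
- **Centring:** the wrist camera put the lid about 1.3 mm from the stand's centre, and the top camera about 1.5 mm on the other side. The scene camera disagreed, showing about 4.7 mm. I discounted it because its fit of the already-centred cup was off by a similar amount (about 5 mm).
- **Cup and lid:** the cup looked upright with its lid on in the last wrist picture.
- **Stand:** it stayed within about 1 mm of where it began in every camera.
- **Other things:** I saw no contact with the other cup, its stand, the tea cup or the dish, but I did not re-measure all of their positions at the end.

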